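# Put the cup sealer's spares back in their kit tray

## Task

Take the cup sealer's four spares - the solenoid coil, the temperature controller, the film-mark sensor and the knurled spindle nut - from the bench in front of the sealer, left of the blue kit tray, and put them back into the tray, each lowered (not dropped) into the milled pocket of its own shape so that it stands upright on the yellow pocket floor. The smooth white machine foot is not part of the kit: leave it where it is.

Things in the scene. Friction and masses are not known exactly. Their poses are not given: they have to be found in the camera images.
- coil_center (a point): solenoid coil, black block with a smaller grey connector. The point is the middle of its 42 x 52 mm outline, 18 mm above its underside, z up. Black block: 42 mm along x, y = -4 to +26 mm, 36 mm high (silver stub on top to 45). Grey connector: 28 mm along x, y = -26 to -4 mm, 27 mm high. Grip the black block across x, about 9 mm to +y of the point. 0.08-0.17 kg.
- controller_center (a point): panel temperature controller: black box with a grey-framed display on one end, 93 mm long (x), 48 mm wide (y), 48 mm high. The point is its centre, 24 mm above its underside, z up. Grip it across y (48 mm). 0.12-0.26 kg.
- sensor_center (a point): film-mark sensor: slim black bar, 117 mm long (y), 30 mm wide (x), 26 mm high (20 mm high over the last 34 mm at +y). The point is the middle of its length, 13 mm above its underside, z up. Grip it across x (30 mm). 0.03-0.07 kg.
- nut_center (a point): knurled spindle nut: light grey, round, ribbed side, wide bore, 40 mm across, side 19 mm high (22 mm over all), lying flat. The point is on its axis, 9.5 mm above its underside, z up. 0.08-0.17 kg.
- coil_pocket (a point): Centre of the yellow pocket floor (18 mm above the bench, z up) in one of 4 blue boards, 84 (x) x 148 mm (y), fixed side by side in the kit tray in any order; pocket 8 mm deep, so blue top 26 mm above the bench. T-shaped: 54 mm wide (x), y = -33 to +33 mm, but 39 mm wide below y = -11 mm for the grey connector: the coil enters only with its x and y axes pointing as the board's do.
- controller_pocket (a point): Centre of the yellow pocket floor (18 mm above the bench, z up) in one of 4 blue boards, 84 (x) x 148 mm (y), fixed side by side in the kit tray in any order; pocket 8 mm deep, so blue top 26 mm above the bench. Wide rectangle 60 (x) x 111 mm (y); the controller's long side lies along the board's y, either way round.
- sensor_pocket (a point): Centre of the yellow pocket floor (18 mm above the bench, z up) in one of 4 blue boards, 84 (x) x 148 mm (y), fixed side by side in the kit tray in any order; pocket 8 mm deep, so blue top 26 mm above the bench. Narrow rectangle 42 (x) x 133 mm (y); the sensor lies along the board's y, either way round.
- nut_pocket (a point): Centre of the yellow pocket floor (18 mm above the bench, z up) in one of 4 blue boards, 84 (x) x 148 mm (y), fixed side by side in the kit tray in any order; pocket 8 mm deep, so blue top 26 mm above the bench. Round, 54 mm across.
- foot_center (a point): machine foot, not part of the kit: smooth white cylinder with a small hole in its top, 42 mm across, 32 mm high. The point is on its axis, 16 mm above its underside. It stands loose among the spares and must stay where it is.
- post_top (a point): top of a slim grey steel post, 20 mm thick and 320 mm high, that stands fixed on a 70 mm square foot beside the spares: swing past it on its robot side, or well above it, with arm and gripper clear.
There are look-alikes about, which are no part of the job. Of the things that look like the part that bears coil_center, the larger one is meant.

How it is judged:
By the outcome, as a careful person would: the job done as asked, in the order asked, and still so for the second after the job is handed in, with the robot touching nothing.
It also fails if it takes over 99 s, if anything falls off the work surface, if the arm or the gripper's body presses on something with over 40 N, if the wrist force passes 120 N, or if a joint passes its speed limit or range.

## Robot

A 6-joint arm with a two-finger parallel gripper is mounted at the origin on a cart in front of the work surface, level with it; the furniture and walls round the work are solid. World frame = base frame: x ahead of the robot, y to its left, z up, the work surface at z = 0. Lengths are in m, angles in rad, forces in N, time in s.
With the tool pointing down it reaches from about 0.325 to 0.775 m from the base axis. Payload 9.3 kg.
Tool frame: the origin (TCP) lies at the very end of the fingers, on their centre line; the grasp point (between the pads) lies 19 mm behind it (env.grasp_offset is the distance from the TCP to the grasp point, in m); z points along the fingers, y is the line along which they close (so a half turn about z gives the same grasp; the last joint's range is limited). The gripper opens to 85 mm and grips with 20 to 120 N. Pads are 22 mm wide; open, the fingers measure 114 mm over their backs; the gripper's body (76 mm by 85 mm) begins 54 mm behind the grasp point. The pads swing forward as they close: fully open they stand 13 mm farther back than shut.
Start: joints at [0.99, 0.259, 0.021, 1.334, 0, 1.418], TCP at [0.228, 0.5, 0.231] pointing down, gripper open.
Joint ranges: [-3.04, 3.04], [-0.91, 1.82], [-1.04, 1.36], [-1.92, 1.95], [-1.52, 1.45], [-3.14, 3.14]. Speed limits (rad/s): [2.22, 2.22, 2.79, 3.14, 3.14, 3.14].

## Interface

Orientations are given as [roll, pitch, yaw] about the fixed x, y, z axes, in that order (R = Rz(yaw) Ry(pitch) Rx(roll)).
In Python, from workcell import env gives the robot as it stands.
- The arm moves only by the tool apply_moves, never from a script. Its argument "increments" is a list of rows, each an object with "angular": the turn, a rotation vector about the world's x, y, z in degrees, a list of three; "linear": the shift along the world's x, y, z in cm, a list of three; "hand": the opening, from -1 (shut) to 1 (fully open). A call has 1 to 5 rows; each row shifts and turns the commanded pose from where the row before left it; what a row does not reach is not made up. A row lasts 1/12 s, in which the tool goes at most 41.7 mm and 7.16 degrees, less where a joint would pass 70% of its speed; a pose out of reach is approached as far as the arm can. A call is refused whole if a number of a shift passes 4.17 or a number of a turn 7.16, either way. A call with a gripper value outside its range is refused whole. The fingers move at their own pace and stop on an object; the grip force is fixed at half the most. Time passes only in rows, so rows that do not move let the fingers close. It gives the time, the measured TCP pose, the force, the opening and the grip force at its end, in the units of the state.
- env.read_state(): the state, without advancing time (a new reading comes with each control period).
- env.read_camera(name): name is "scene" or "top"; returns (picture, depth): 384x512x3 uint8, red, green, blue; 384x512 float32, m along the optical axis (not along the pixel's ray), 0 where there is no reading.
- env.camera_params(name): a dict with "camera_matrix" (3x3 intrinsics, pixels), "extrinsics" (4x4, takes a point from camera to world coordinates). Camera axes: x right, y down, z forward; pixel columns grow to the right and rows downward; lengths in m; the calibration is good to about 2 mm. A picture is of the moment at which its call begins. camera_params takes no time and is no camera call.
- env.finish_job(): hands the job in; it is judged then, once.
Trained networks look in the newest picture that a camera, given by its name, has taken for a name from the list of things; names that differ only in an ending like _2 or _b are one class to them, and where a whole thing is asked for, a point or a joint stands for the part that bears it (a point fixed in the world has none). Each returns a list of dicts, best first, with "p" (0 to 1); they miss things now and then, are a little off and sometimes report something else, mostly with a low value. They report only what shows in the picture. A call takes as long as a camera call. They do not tell look-alikes from the thing itself.
- env.find_in(camera, target): "point" ([x, y, z] in m, in world coordinates, good to about 4 mm: the middle of the surface that is visible of it).
- env.place_of(camera, target): "point" ([x, y, z] in m, in world coordinates, good to about 4 mm: a listed point, or the origin of a listed thing).
The state is a dict: "time_s": time; "q": joint angles; "qd": joint speeds; "effort": joint torques, N m; "position": TCP position; "orientation": TCP orientation; "wrist_force": force on the tool from outside, world axes, zero at the start; "wrist_torque": the same for the moment, N m; "opening": finger opening in m; "finger_force": force on a finger pad.
Only numpy, scipy, OpenCV 4.12 (cv2) and the standard library are available. Lean on these libraries where they do the work, as an engineer would, in place of code of your own. Each camera call takes 0.05 s, during which the arm holds its last target. There are 200 camera calls.

## Working session

There is one attempt and no reset: what is moved stays moved. The work goes in short steps, Python scripts to look and compute and a tool call to move; the robot and the scene stay as the last step left them, time stands still between calls to the robot, and variables do not carry over. Pictures are saved under pics/ and viewed, at most 14 in all, crops included, and the job is handed in when it is done.

Besides the shell and the picture viewer there is one more tool, called after "Call:" by a JSON object that holds its "op" and its "data", one argument or row to a line. apply_moves: Moves the arm, as the interface text tells. Its arguments: {"type":"object","properties":{"increments":{"type":"array"}},"required":["increments"]}

```bash
mkdir -p pics; ls; python3 - <<'E'
from workcell import env
import cv2,numpy as np
for c in ("scene","top"):
    im,d=env.read_camera(c); cv2.imwrite(f"pics/{c}0.png",im[:,:,::-1]); np.save(f"pics/{c}_d.npy",d)
    p=env.camera_params(c); print(c,np.round(p["extrinsics"],3).tolist(),np.round(p["camera_matrix"],1).tolist())
    for n in "coil_center controller_center sensor_center nut_center coil_pocket controller_pocket sensor_pocket nut_pocket foot_center post_top".split():
        print(n,[(np.round(r["point"],3).tolist(),round(r["p"],2)) for r in env.place_of(c,n)[:4]])
s=env.read_state();print(s)
E
```

```text
pics
scene [[0.618, -0.496, 0.61, -0.371], [-0.786, -0.39, 0.479, -0.758], [0.0, -0.776, -0.631, 1.157], [0.0, 0.0, 0.0, 1.0]] [[493.1, 0.0, 247.1], [0.0, 493.1, 183.1], [0.0, 0.0, 1.0]]
coil_center [([0.535, -0.06, 0.012], 0.66), ([0.445, 0.197, 0.017], 0.5)]
controller_center [([0.443, 0.062, 0.026], 0.63)]
sensor_center [([0.445, 0.323, 0.011], 0.52)]
nut_center [([0.566, 0.06, 0.01], 0.7)]
coil_pocket [([0.475, -0.439, 0.013], 0.74), ([0.476, -0.355, 0.024], 0.67)]
controller_pocket [([0.478, -0.265, 0.019], 0.72)]
sensor_pocket [([0.477, -0.177, 0.018], 0.72)]
nut_pocket [([0.475, -0.35, 0.02], 0.84)]
foot_center [([0.56, 0.314, 0.015], 0.6)]
post_top [([0.613, 0.172, 0.322], 0.72), ([0.564, 0.059, 0.01], 0.43)]
top [[0.038, -0.977, 0.211, 0.244], [-0.999, -0.037, 0.006, -0.032], [0.002, -0.211, -0.977, 1.564], [0.0, 0.0, 0.0, 1.0]] [[480.5, 0.0, 253.8], [0.0, 480.5, 191.4], [0.0, 0.0, 1.0]]
coil_center [([0.454, 0.201, 0.018], 0.7), ([0.534, -0.058, 0.014], 0.55)]
controller_center [([0.443, 0.066, 0.024], 0.94)]
sensor_center [([0.446, 0.323, 0.015], 0.86)]
nut_center [([0.569
[... 326 characters left out ...]
time_s': 1.1, 'q': array([ 9.90350516e-01,  2.58606085e-01,  2.14980429e-02,  1.33371401e+00,
       -1.38214760e-05,  1.41819825e+00]), 'qd': array([ 9.91073792e-05,  3.52018687e-05, -5.22542078e-04,  6.06085594e-04,
        2.36396573e-04,  3.68261888e-04]), 'effort': array([ 4.06673746e-03, -5.55390179e+01,  3.44740105e+01,  1.34762045e-03,
       -8.13887300e-05,  6.08915798e-05]), 'position': array([0.22820424, 0.50041227, 0.23127465]), 'orientation': array([-3.14156513e+00,  9.75122234e-06,  2.71374492e+00]), 'wrist_force': array([ 0.3727165 , -0.77429498,  0.2584521 ]), 'wrist_torque': array([-0.02261393, -0.01703706, -0.03039114]), 'finger_force': 0.0, 'opening': 0.08545341246745342}
```

View pics/top0.png

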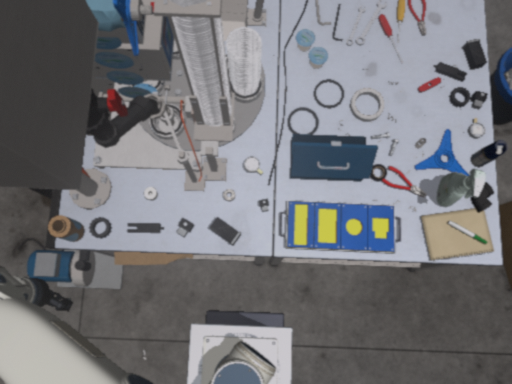

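View pics/scene0.png

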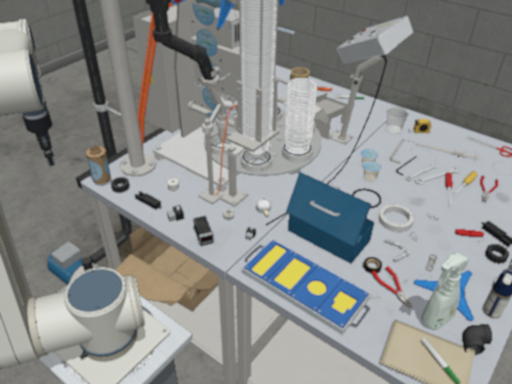

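```bash
cat > h.py <<'E'
from workcell import env
import cv2,numpy as np
def rect(c,x0,x1,y0,y1,z,s,im=None):
    """metric view: up = +x, left = +y, s px/mm"""
    if im is None: im,_=env.read_camera(c)
    p=env.camera_params(c);K=p["camera_matrix"];T=np.linalg.inv(p["extrinsics"])
    W=np.array([[x1,y1,z],[x1,y0,z],[x0,y0,z],[x0,y1,z]])
    q=(K@(T[:3,:3]@W.T+T[:3,3:])).T; q=(q[:,:2]/q[:,2:]).astype(np.float32)
    w,h=int((y1-y0)*1000*s),int((x1-x0)*1000*s)
    H=cv2.getPerspectiveTransform(q,np.float32([[0,0],[w,0],[w,h],[0,h]]))
    o=cv2.warpPerspective(im,H,(w,h),flags=cv2.INTER_CUBIC)[:,:,::-1].copy()
    k=0
    for i in range(int(round(y0*100)),int(round(y1*100))+1):
        if i%5==0:
            u=int((y1-i/100)*1000*s); cv2.line(o,(u,0),(u,6),(0,0,255),1); cv2.putText(o,str(i),(u,18),0,.35,(0,0,255),1)
    for i in range(int(round(x0*100)),int(round(x1*100))+1):
        if i%5==0:
            v=int((x1-i/100)*1000*s); cv2.line(o,(0,v),(6,v),(0,0,255),1); cv2.putText(o,str(i),(8,v),0,.35,(0,0,255),1)
    return o
E
python3 - <<'E'
from h import *
a=[rect(c,.39,.59,-.1,.39,.02,1.5) for c in ("top","scene")]
cv2.imwrite("pics/r1.png",np.vstack(a))
a=[rect(c,.39,.57,-.5,-.1,.02,1.6) for c in ("top","scene")]
cv2.imwrite("pics/r2.png",np.vstack(a))
E
```

```text
(no output)
```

View pics/r1.png

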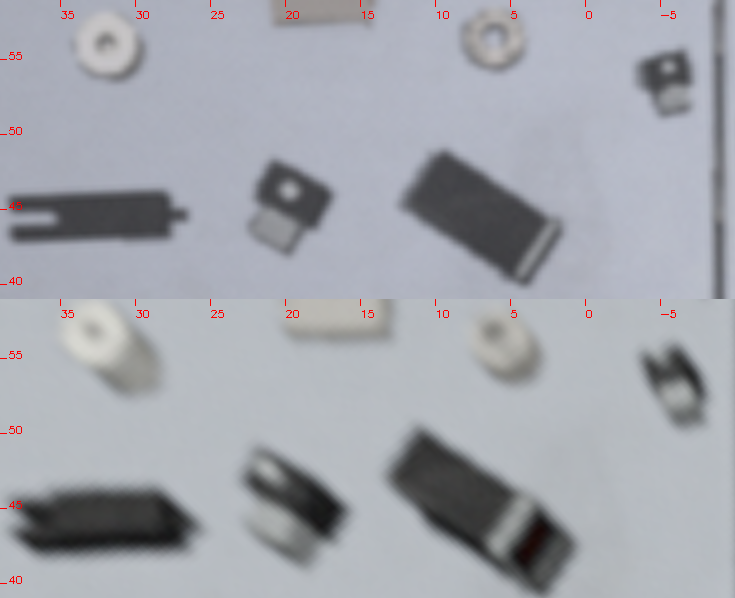

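View pics/r2.png

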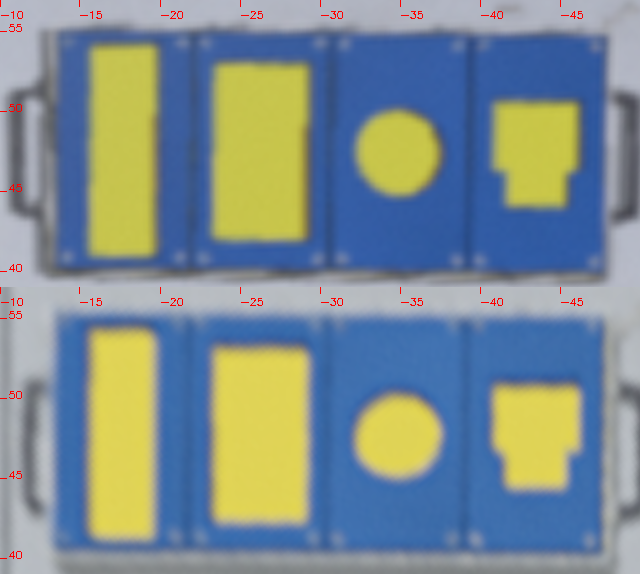

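```bash
cat >> h.py <<'E'
def blob(c,x,y,r,z,kind,im,s=3,off=0):
    o=rect(c,x-r,x+r,y-r,y+r,z,s,im); n=cv2.cvtColor(o,cv2.COLOR_BGR2HSV).astype(int)
    v=n[:,:,2]; sat=n[:,:,1]
    m={"dark":v<120,"yellow":(n[:,:,0]>18)&(n[:,:,0]<40)&(sat>90),"any":v<off}[kind].astype(np.uint8)
    m[:20]=0;m[:,:25]=0
    m=cv2.morphologyEx(m,cv2.MORPH_OPEN,np.ones((9,9)))
    cs,_=cv2.findContours(m,cv2.RETR_EXTERNAL,cv2.CHAIN_APPROX_NONE)
    k=max(cs,key=cv2.contourArea); (u,w),(a,b),t=cv2.minAreaRect(k)
    M=cv2.moments(k); P=lambda u,w:(round(x+r-w/1000/s,4),round(y+r-u/1000/s,4))
    bx=[P(*q) for q in cv2.boxPoints(((u,w),(a,b),t))]
    # direction (world yaw, deg, mod 180) of long side
    B=np.array(bx); e=[B[1]-B[0],B[2]-B[1]]; e=max(e,key=np.linalg.norm)
    return dict(c=P(u,w),cen=P(M["m10"]/M["m00"],M["m01"]/M["m00"]),size=(round(a/s,1),round(b/s,1)),yaw=round(float(np.degrees(np.arctan2(e[1],e[0])))%180,1))
E
python3 - <<'E'
from h import *
I={c:env.read_camera(c)[0] for c in ("top","scene")}
for c in I:
    for n,x,y in (("sens",.476,-.177),("ctrl",.477,-.265),("nut",.475,-.351),("coil",.475,-.44)):
        print(c,n,blob(c,x,y,.08 if n in("sens","ctrl") else .05,.018,"yellow",I[c]))
for n,x,y,r,z in (("coil",.454,.2,.05,.036),("ctrl",.443,.065,.075,.048),("sens",.446,.323,.085,.026)):
    print(n,blob("top",x,y,r,z,"dark",I["top"]))
# nut: light grey, use edges
for c in I:
    o=rect(c,.51,.62,.005,.115,.020,4,I[c]); cv2.imwrite(f"pics/n_{c}.png",o)
a=rect("top",.40,.50,.15,.25,.036,4,I["top"])
cv2.imwrite("pics/nc.png",np.hstack([cv2.resize(cv2.imread("pics/n_top.png"),(400,400)),a]))
for n in ("nut_center","sensor_center","controller_center","coil_center"):
    for c in I:
        r=env.place_of(c,n); print(n,c,[np.round(q["point"],3).tolist() for q in r[:2]])
E
```

```text
top sens {'c': (0.4765, -0.1774), 'cen': (0.4764, -0.1774), 'size': (39.7, 130.6), 'yaw': 179.5}
top ctrl {'c': (0.4756, -0.2634), 'cen': (0.4756, -0.2635), 'size': (57.4, 108.6), 'yaw': 179.5}
top nut {'c': (0.4748, -0.3495), 'cen': (0.4748, -0.3495), 'size': (50.3, 49.7), 'yaw': 0.0}
top coil {'c': (0.4738, -0.4358), 'cen': (0.4764, -0.4359), 'size': (63.7, 51.0), 'yaw': 0.0}
scene sens {'c': (0.4804, -0.1745), 'cen': (0.4802, -0.1746), 'size': (38.0, 128.7), 'yaw': 179.6}
scene ctrl {'c': (0.4797, -0.2613), 'cen': (0.4796, -0.2613), 'size': (56.9, 106.8), 'yaw': 179.6}
scene nut {'c': (0.479, -0.3475), 'cen': (0.4788, -0.3477), 'size': (48.0, 49.7), 'yaw': 90.0}
scene coil {'c': (0.4782, -0.434), 'cen': (0.4806, -0.4339), 'size': (61.7, 51.3), 'yaw': 0.0}
coil {'c': (0.456, 0.1935), 'cen': (0.4572, 0.1923), 'size': (46.3, 33.7), 'yaw': 60.8}
ctrl {'c': (0.4414, 0.0667), 'cen': (0.4431, 0.07), 'size': (98.0, 47.3), 'yaw': 55.7}
sens {'c': (0.4445, 0.3235), 'cen': (0.4447, 0.323), 'size': (31.1, 115.8), 'yaw': 92.0}Traceback (most recent call last):
  File "<stdin>", line 12, in <module>
    return _nx.concatenate(arrs, 1, dtype=dtype, casting=casting)
           ~~~~~~~~~~~~~~~^^^^^^^^^^^^^^^^^^^^^^^^^^^^^^^^^^^^^^^
ValueError: all the input array dimensions except for the concatenation axis must match exactly, but along dimension 0, the array at index 0 has size 400 and the array at index 1 has size 399
```

```bash
cat >> h.py <<'E'
def cloud(c="top"):
    im,d=env.read_camera(c); p=env.camera_params(c); K=p["camera_matrix"]; T=p["extrinsics"]
    v,u=np.indices(d.shape); P=np.stack([(u-K[0,2])/K[0,0]*d,(v-K[1,2])/K[1,1]*d,d],-1)@T[:3,:3].T+T[:3,3]
    P[d==0]=np.nan
    return P
def drect(P,x,y,r,z0,z1):
    Q=P[(abs(P[...,0]-x)<r)&(abs(P[...,1]-y)<r)&(P[...,2]>z0)&(P[...,2]<z1)]
    c,s,t=cv2.minAreaRect((Q[:,:2]*1000).astype(np.float32)); B=cv2.boxPoints((c,s,t)); e=max([B[1]-B[0],B[2]-B[1]],key=np.linalg.norm)
    return len(Q),"z%.1f"%(1000*np.median(Q[:,2])),np.round(c,1),np.round(s,1),"mean",np.round(Q[:,:2].mean(0)*1000,1),"yaw %.1f"%(np.degrees(np.arctan2(e[1],e[0]))%180)
E
python3 - <<'E'
from h import *
for c in ("top","scene"):
    P=cloud(c)
    for a in (("coil",.454,.198,.045,.030,.041),("ctrl",.443,.065,.07,.040,.056),("sens",.446,.323,.075,.015,.032),("nut",.567,.06,.035,.014,.03),("foot",.557,.315,.04,.026,.04),("ref",.535,-.059,.04,.008,.06)): print(c,a[0],*drect(P,*a[1:]))
I=env.read_camera("top")[0]
a=rect("top",.52,.62,.01,.11,.020,4,I);b=rect("top",.40,.50,.15,.25,.036,4,I)
cv2.imwrite("pics/nc.png",np.hstack([cv2.resize(a,(400,400)),cv2.resize(b,(400,400))]))
E
```

```text
top coil 110 z34.8 [449.3 199.5] [41.5 50.9] mean [456.5 196.1] yaw 155.6
top ctrl 380 z45.2 [443.3  67.3] [93.3 45.6] mean [443.   66.5] yaw 56.1
top sens 272 z23.7 [445.5 326. ] [ 30.4 116.2] mean [445.3 323.9] yaw 92.2
top nut 88 z19.0 [565.   61.1] [38.2 36.3] mean [564.7  61.9] yaw 3.5
top foot 112 z31.5 [557.4 316.4] [40.7 38.9] mean [557.8 318.2] yaw 5.9
top ref 101 z22.7 [534.7 -63.6] [60.2 40.7] mean [536.  -55.3] yaw 82.8
scene coil 79 z34.5 [455.5 189.4] [54.  43.1] mean [455.6 189. ] yaw 12.4
scene ctrl 294 z45.5 [442.9  61.8] [104.2  46.1] mean [440.7  60.4] yaw 55.5
scene sens 187 z23.0 [445.6 321.7] [ 33.7 118.5] mean [443.  318.9] yaw 92.7
scene nut 70 z19.2 [564.1  56.1] [43.8 38.2] mean [563.   54.4] yaw 64.9
scene foot 71 z30.8 [556.4 312. ] [43.8 36.7] mean [555.5 311.7] yaw 46.2
scene ref 99 z21.3 [533.5 -59. ] [40.  31.2] mean [533.9 -62. ] yaw 6.2
```

View pics/nc.png

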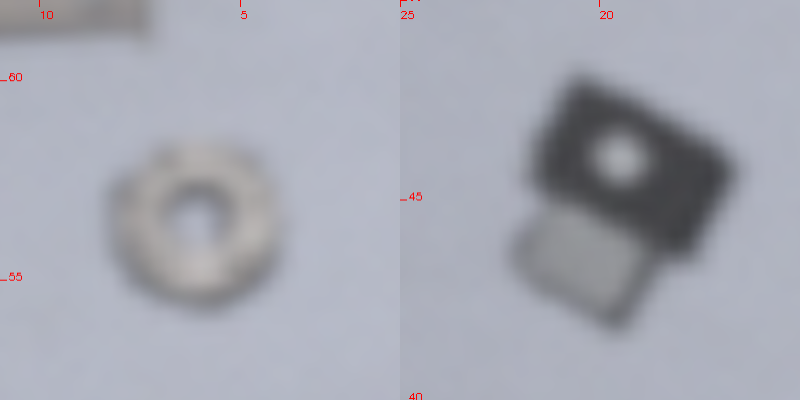

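Call:
{"op": "apply_moves", "data": {
  "increments": [
    {"linear": [2.3, -3.04, -1], "angular": [0, 0, -0.5], "hand": 1},
    {"linear": [2.3, -3.04, -1], "angular": [0, 0, -0.5], "hand": 1},
    {"linear": [2.3, -3.04, -1], "angular": [0, 0, -0.5], "hand": 1},
    {"linear": [2.3, -3.04, -1], "angular": [0, 0, -0.5], "hand": 1},
    {"linear": [2.3, -3.04, -1], "angular": [0, 0, -0.5], "hand": 1}
  ]
}}

```text
time_s: 1.97
position: [0.3438, 0.347, 0.181]
orientation: [3.141, 0.0, 2.67]
wrist_force: [1.1, 0.7, -0.1]
opening: 0.0853
finger_force: 0.0
```

Call:
{"op": "apply_moves", "data": {
  "increments": [
    {"linear": [2.3, -3.04, -1], "angular": [0, 0, -0.5], "hand": 1},
    {"linear": [2.3, -3.04, -1], "angular": [0, 0, -0.5], "hand": 1},
    {"linear": [2.3, -3.04, -1], "angular": [0, 0, -0.6], "hand": 1},
    {"linear": [2.3, -3.04, -1], "angular": [0, 0, -0.6], "hand": 1},
    {"linear": [2.3, -3.04, -1], "angular": [0, 0, -0.6], "hand": 1}
  ]
}}

```text
time_s: 2.38
position: [0.4591, 0.1947, 0.1311]
orientation: [3.141, 0.0, 2.621]
wrist_force: [1.7, -0.1, 0.1]
opening: 0.0856
finger_force: 0.0
```

Call:
{"op": "apply_moves", "data": {
  "increments": [
    {"linear": [0, 0, 0], "angular": [0, 0, 0], "hand": 1},
    {"linear": [0, 0, 0], "angular": [0, 0, 0], "hand": 1}
  ]
}}

```text
time_s: 2.55
position: [0.4589, 0.1947, 0.1306]
orientation: [-3.141, -0.001, 2.617]
wrist_force: [-0.6, 0.1, -0.5]
opening: 0.0855
finger_force: 0.0
```

Call:
{"op": "apply_moves", "data": {
  "increments": [
    {"linear": [0, 0.1, -3.5], "angular": [0, 0, 0], "hand": 1},
    {"linear": [0, 0, -3.5], "angular": [0, 0, 0], "hand": 1},
    {"linear": [0, 0, -2.5], "angular": [0, 0, 0], "hand": 1},
    {"linear": [0, 0, -1.5], "angular": [0, 0, 0], "hand": 1},
    {"linear": [0, 0, -0.8], "angular": [0, 0, 0], "hand": 1}
  ]
}}

```text
time_s: 2.97
position: [0.4565, 0.1983, 0.0117]
orientation: [-3.14, -0.002, 2.623]
wrist_force: [-0.1, -0.2, 0.7]
opening: 0.0854
finger_force: 0.0
```

Call:
{"op": "apply_moves", "data": {
  "increments": [
    {"linear": [0, 0, 0], "angular": [0, 0, 0], "hand": -1},
    {"linear": [0, 0, 0], "angular": [0, 0, 0], "hand": -1},
    {"linear": [0, 0, 0], "angular": [0, 0, 0], "hand": -1},
    {"linear": [0, 0, 0], "angular": [0, 0, 0], "hand": -1},
    {"linear": [0, 0, 0], "angular": [0, 0, 0], "hand": -1}
  ]
}}

```text
time_s: 3.38
position: [0.4589, 0.1978, 0.0148]
orientation: [3.14, 0.002, 2.622]
wrist_force: [-1.4, 0.5, 5.1]
opening: 0.0407
finger_force: 60.9
```

Call:
{"op": "apply_moves", "data": {
  "increments": [
    {"linear": [0, 0, 0], "angular": [0, 0, 0], "hand": -1},
    {"linear": [0, 0, 0], "angular": [0, 0, 0], "hand": -1},
    {"linear": [0, 0, 0], "angular": [0, 0, 0], "hand": -1},
    {"linear": [0, 0, 0], "angular": [0, 0, 0], "hand": -1}
  ]
}}

```text
time_s: 3.72
position: [0.4589, 0.1978, 0.0148]
orientation: [3.14, 0.002, 2.621]
wrist_force: [-1.8, 0.6, 5.6]
opening: 0.0406
finger_force: 60.9
```

Call:
{"op": "apply_moves", "data": {
  "increments": [
    {"linear": [0, 0, 2], "angular": [0, 0, 0], "hand": -1},
    {"linear": [0, 0, 4], "angular": [0, 0, 0], "hand": -1},
    {"linear": [0, 0, 4], "angular": [0, 0, 0], "hand": -1},
    {"linear": [0, -2, 2], "angular": [0, 0, 1.8], "hand": -1},
    {"linear": [0.1, -3.5, 0], "angular": [0, 0, 2], "hand": -1}
  ]
}}

```text
time_s: 4.13
position: [0.4616, 0.1442, 0.139]
orientation: [3.136, 0.008, 2.693]
wrist_force: [0.6, -0.4, -1.9]
opening: 0.0404
finger_force: 61.3
```

Call:
{"op": "apply_moves", "data": {
  "increments": [
    {"linear": [0.2, -4, 0], "angular": [0, 0, 2], "hand": -1},
    {"linear": [0.2, -4, 0], "angular": [0, 0, 2], "hand": -1},
    {"linear": [0.2, -4, 0], "angular": [0, 0, 2], "hand": -1},
    {"linear": [0.2, -4, 0], "angular": [0, 0, 2], "hand": -1},
    {"linear": [0.2, -4, 0], "angular": [0, 0, 2], "hand": -1}
  ]
}}

```text
time_s: 4.55
position: [0.4691, -0.0594, 0.1345]
orientation: [3.142, 0.002, 2.864]
wrist_force: [1.2, 0.0, -1.4]
opening: 0.0407
finger_force: 61.3
```

Call:
{"op": "apply_moves", "data": {
  "increments": [
    {"linear": [0.2, -4, 0], "angular": [0, 0, 2], "hand": -1},
    {"linear": [0.2, -4, 0], "angular": [0, 0, 2], "hand": -1},
    {"linear": [0.2, -4, 0], "angular": [0, 0, 2], "hand": -1},
    {"linear": [0.2, -4, 0], "angular": [0, 0, 2], "hand": -1},
    {"linear": [0.2, -4, 0], "angular": [0, 0, 2], "hand": -1}
  ]
}}

```text
time_s: 4.97
position: [0.479, -0.2598, 0.1344]
orientation: [-3.141, 0.002, 3.038]
wrist_force: [1.1, -0.2, -1.3]
opening: 0.0406
finger_force: 61.3
```

Call:
{"op": "apply_moves", "data": {
  "increments": [
    {"linear": [0.2, -4, 0], "angular": [0, 0, 2], "hand": -1},
    {"linear": [0.2, -4, 0], "angular": [0, 0, 2], "hand": -1},
    {"linear": [0.2, -4, 0], "angular": [0, 0, 2], "hand": -1},
    {"linear": [0, -4, 0], "angular": [0, 0, 0], "hand": -1},
    {"linear": [0, 0, 0], "angular": [0, 0, 0], "hand": -1}
  ]
}}

```text
time_s: 5.38
position: [0.4847, -0.4245, 0.1333]
orientation: [-3.138, 0.001, 3.137]
wrist_force: [-1.5, 2.2, -1.9]
opening: 0.041
finger_force: 61.3
```

Call:
{"op": "apply_moves", "data": {
  "increments": [
    {"linear": [0, -1.2, -2], "angular": [0, 0, 0], "hand": -1},
    {"linear": [0, 0, -3], "angular": [0, 0, 0], "hand": -1},
    {"linear": [0, 0, -2], "angular": [0, 0, 0], "hand": -1},
    {"linear": [0, 0, 0], "angular": [0, 0, 0], "hand": -1}
  ]
}}

```text
time_s: 5.72
position: [0.4836, -0.4281, 0.0597]
orientation: [3.137, -0.004, 3.141]
wrist_force: [0.1, 0.9, -2.5]
opening: 0.0406
finger_force: 61.3
```

```bash
python3 - <<'E'
from h import *
s=env.read_state();print(s["position"],s["orientation"])
a=[rect(c,.40,.55,-.51,-.36,z,2.6) for c,z in (("top",.06),("scene",.06))]
cv2.imwrite("pics/p1.png",np.hstack([cv2.resize(i,(390,390)) for i in a]))
E
```

```text
[ 0.48358217 -0.42814841  0.05967722] [ 3.13703011 -0.00389317  3.14076019]
```

View pics/p1.png

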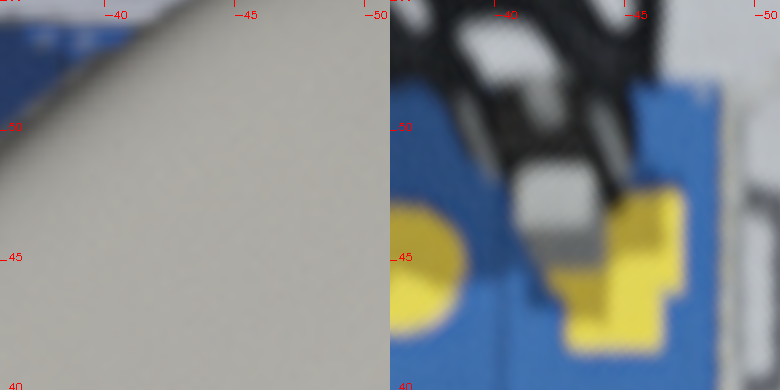

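```bash
python3 - <<'E'
from h import *
P=cloud("scene")
for i in range(2): print([(np.round(q["point"],4).tolist(),round(q["p"],2)) for q in env.place_of("scene","coil_center")[:2]])
m=(abs(P[...,0]-.46)<.05)&(abs(P[...,1]+.43)<.03)&(P[...,2]>.04)&(P[...,2]<.085)
Q=P[m]*1000
print(np.round(Q[np.argsort(Q[:,2])][::2]).astype(int).tolist())
E
```

```text
[([0.4705, -0.4302, 0.066], 0.78), ([0.5348, -0.0625, 0.0104], 0.5)]
[([0.4705, -0.4302, 0.066], 0.78), ([0.5348, -0.0625, 0.0104], 0.5)]
[[492, -449, 48], [454, -416, 52], [453, -439, 53], [476, -447, 54], [451, -433, 55], [467, -443, 55], [452, -429, 56], [453, -438, 57], [452, -442, 57], [453, -444, 57], [452, -432, 58], [451, -420, 58], [456, -442, 58], [474, -450, 58], [454, -437, 59], [462, -442, 60], [474, -447, 61], [480, -450, 61], [476, -446, 61], [451, -420, 62], [453, -440, 62], [452, -422, 63], [476, -442, 63], [454, -437, 64], [455, -429, 65], [476, -445, 65], [454, -433, 66], [454, -423, 66], [480, -456, 66], [453, -427, 66], [458, -418, 67], [468, -443, 67], [453, -440, 67], [454, -420, 68], [477, -451, 69], [457, -443, 69], [474, -443, 70], [454, -439, 70], [453, -433, 71], [464, -414, 71], [456, -422, 71], [474, -411, 72], [484, -459, 72], [478, -440, 72], [454, -432, 72], [466, -425, 73], [469, -423, 73], [456, -418, 73], [477, -450, 73], [467, -421, 73], [468, -433, 73], [476, -416, 73], [454, -416, 73], [469, -430, 74], [461, -431, 74], [474, -448, 74], [476, -45
[... 497 characters left out ...]
8], [469, -419, 78], [464, -441, 78], [474, -432, 78], [475, -416, 79], [473, -448, 79], [456, -427, 80], [481, -459, 80], [475, -413, 81], [476, -409, 81], [475, -425, 81], [475, -447, 81], [505, -430, 82], [478, -424, 82], [499, -434, 82], [496, -413, 82], [475, -443, 82], [505, -436, 82], [479, -432, 82], [486, -419, 82], [480, -456, 83], [491, -419, 83], [477, -452, 83], [500, -420, 83], [475, -456, 83], [485, -441, 83], [476, -430, 84], [491, -438, 84], [495, -420, 84], [485, -425, 84], [483, -433, 84], [499, -414, 84], [491, -422, 84], [483, -423, 84], [480, -447, 84], [476, -402, 85], [493, -436, 85], [483, -417, 85], [480, -425, 85], [493, -442, 85], [474, -434, 85], [481, -421, 85]]
```

Call:
{"op": "apply_moves", "data": {
  "increments": [
    {"linear": [-0.2, -0.7, 0], "angular": [0, 0, 0], "hand": -1},
    {"linear": [0, 0, -1], "angular": [0, 0, 0], "hand": -1},
    {"linear": [0, 0, -0.8], "angular": [0, 0, 0], "hand": -1},
    {"linear": [0, 0, -0.4], "angular": [0, 0, 0], "hand": -1},
    {"linear": [0, 0, -0.2], "angular": [0, 0, 0], "hand": -1}
  ]
}}

```text
time_s: 6.38
position: [0.4827, -0.436, 0.0378]
orientation: [3.14, -0.001, 3.141]
wrist_force: [-0.6, 0.1, -1.6]
opening: 0.0406
finger_force: 61.3
```

Call:
{"op": "apply_moves", "data": {
  "increments": [
    {"linear": [0, 0, -0.2], "angular": [0, 0, 0], "hand": -1},
    {"linear": [0, 0, 0], "angular": [0, 0, 0], "hand": -1},
    {"linear": [0, 0, 0], "angular": [0, 0, 0], "hand": -1}
  ]
}}

```text
time_s: 6.63
position: [0.4832, -0.4365, 0.0372]
orientation: [3.141, -0.0, 3.141]
wrist_force: [0.1, 0.6, -1.3]
opening: 0.0409
finger_force: 61.3
```

Call:
{"op": "apply_moves", "data": {
  "increments": [
    {"linear": [0, 0, -0.2], "angular": [0, 0, 0], "hand": -1},
    {"linear": [0, 0, -0.2], "angular": [0, 0, 0], "hand": -1},
    {"linear": [0, 0, 0], "angular": [0, 0, 0], "hand": -1}
  ]
}}

```text
time_s: 6.88
position: [0.4831, -0.4365, 0.033]
orientation: [3.141, -0.0, 3.141]
wrist_force: [0.2, 0.2, -2.0]
opening: 0.0407
finger_force: 61.3
```

Call:
{"op": "apply_moves", "data": {
  "increments": [
    {"linear": [0, 0, -0.15], "angular": [0, 0, 0], "hand": -1},
    {"linear": [0, 0, 0], "angular": [0, 0, 0], "hand": -1}
  ]
}}

```text
time_s: 7.05
position: [0.4832, -0.4365, 0.0329]
orientation: [-3.141, 0.0, 3.141]
wrist_force: [-2.9, 2.8, 8.5]
opening: 0.0407
finger_force: 62.3
```

Call:
{"op": "apply_moves", "data": {
  "increments": [
    {"linear": [0, 0, 0], "angular": [0, 0, 0], "hand": 0.4},
    {"linear": [0, 0, 0], "angular": [0, 0, 0], "hand": 0.4},
    {"linear": [0, 0, 0], "angular": [0, 0, 0], "hand": 0.4},
    {"linear": [0, 0, 0], "angular": [0, 0, 0], "hand": 0.4}
  ]
}}

```text
time_s: 7.38
position: [0.4832, -0.4366, 0.0317]
orientation: [3.142, 0.0, 3.141]
wrist_force: [-0.3, -0.9, -0.9]
opening: 0.0599
finger_force: 0.0
```

Call:
{"op": "apply_moves", "data": {
  "increments": [
    {"linear": [0, 0, 1], "angular": [0, 0, 0], "hand": 0.4},
    {"linear": [0, 0, 3], "angular": [0, 0, 0], "hand": 0.4},
    {"linear": [0, 0, 4], "angular": [0, 0, 0], "hand": 1},
    {"linear": [0, 1, 3], "angular": [0, 0, 2], "hand": 1},
    {"linear": [-0.2, 3, 0], "angular": [0, 0, 4], "hand": 1}
  ]
}}

```text
time_s: 7.8
position: [0.4832, -0.401, 0.1487]
orientation: [-3.132, 0.006, -3.038]
wrist_force: [0.2, 0.8, 0.2]
opening: 0.0856
finger_force: 0.0
```

Call:
{"op": "apply_moves", "data": {
  "increments": [
    {"linear": [-0.32, 3.86, 0], "angular": [0, 0, 4.2], "hand": 1},
    {"linear": [-0.32, 3.86, 0], "angular": [0, 0, 4.2], "hand": 1},
    {"linear": [-0.32, 3.86, 0], "angular": [0, 0, 4.2], "hand": 1},
    {"linear": [-0.32, 3.86, 0], "angular": [0, 0, 4.2], "hand": 1},
    {"linear": [-0.32, 3.86, 0], "angular": [0, 0, 4.2], "hand": 1}
  ]
}}

```text
time_s: 8.22
position: [0.4647, -0.2019, 0.1426]
orientation: [-3.141, 0.0, -2.667]
wrist_force: [1.1, 0.1, -0.3]
opening: 0.0853
finger_force: 0.0
```

Call:
{"op": "apply_moves", "data": {
  "increments": [
    {"linear": [-0.32, 3.86, 0], "angular": [0, 0, 4.2], "hand": 1},
    {"linear": [-0.32, 3.86, 0], "angular": [0, 0, 4.2], "hand": 1},
    {"linear": [-0.32, 3.86, 0], "angular": [0, 0, 4.2], "hand": 1},
    {"linear": [-0.32, 3.86, 0], "angular": [0, 0, 4.2], "hand": 1},
    {"linear": [-0.32, 3.86, 0], "angular": [0, 0, 4.2], "hand": 1}
  ]
}}

```text
time_s: 8.63
position: [0.4488, -0.0089, 0.1427]
orientation: [-3.141, 0.001, -2.301]
wrist_force: [0.8, -0.0, 0.8]
opening: 0.0858
finger_force: 0.0
```

Call:
{"op": "apply_moves", "data": {
  "increments": [
    {"linear": [-0.32, 3.86, 0], "angular": [0, 0, 4], "hand": 1},
    {"linear": [-0.32, 3.86, 0], "angular": [0, 0, 4], "hand": 1},
    {"linear": [0, 0, 0], "angular": [0, 0, 0], "hand": 1},
    {"linear": [0, 0, 0], "angular": [0, 0, 0], "hand": 1}
  ]
}}

```text
time_s: 8.97
position: [0.4425, 0.0685, 0.1426]
orientation: [-3.141, 0.0, -2.16]
wrist_force: [-0.6, -0.3, 0.2]
opening: 0.0855
finger_force: 0.0
```

```bash
python3 - <<'E'
from h import *
a=[rect(c,.40,.55,-.51,-.31,.03,2) for c in ("top","scene")]
cv2.imwrite("pics/p2.png",np.hstack(a))
s=env.read_state();print(s["position"],s["orientation"],s["q"])
E
```

```text
[0.44300273 0.06642096 0.14225377] [-3.14079698e+00  1.26375849e-04 -2.16449737e+00] [-3.86930467e-02  1.32960856e-01 -3.75599961e-01  1.06149268e+00
 -3.11871878e-04 -1.01578839e+00]
```

View pics/p2.png

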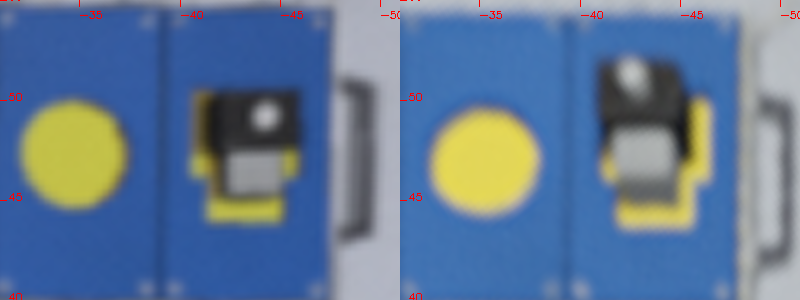

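Call:
{"op": "apply_moves", "data": {
  "increments": [
    {"linear": [0, 0, -3.8], "angular": [0, 0, 0], "hand": 1},
    {"linear": [0, 0, -3.5], "angular": [0, 0, 0], "hand": 1},
    {"linear": [0, 0, -3], "angular": [0, 0, 0], "hand": 1},
    {"linear": [0, 0, -1.5], "angular": [0, 0, 0], "hand": 1},
    {"linear": [0, 0, -0.8], "angular": [0, 0, 0], "hand": 1}
  ]
}}

```text
time_s: 9.48
position: [0.4418, 0.0651, 0.0138]
orientation: [3.139, -0.002, -2.168]
wrist_force: [-0.1, 0.3, 0.6]
opening: 0.0854
finger_force: 0.0
```

Call:
{"op": "apply_moves", "data": {
  "increments": [
    {"linear": [0, 0, 0], "angular": [0, 0, 0], "hand": -1},
    {"linear": [0, 0, 0], "angular": [0, 0, 0], "hand": -1},
    {"linear": [0, 0, 0], "angular": [0, 0, 0], "hand": -1},
    {"linear": [0, 0, 0], "angular": [0, 0, 0], "hand": -1},
    {"linear": [0, 0, 0], "angular": [0, 0, 0], "hand": -1}
  ]
}}

```text
time_s: 9.9
position: [0.4439, 0.0662, 0.0172]
orientation: [-3.139, 0.001, -2.165]
wrist_force: [-1.4, -2.4, 6.5]
opening: 0.0469
finger_force: 62.3
```

Call:
{"op": "apply_moves", "data": {
  "increments": [
    {"linear": [0, 0, 0], "angular": [0, 0, 0], "hand": -1},
    {"linear": [0, 0, 0], "angular": [0, 0, 0], "hand": -1},
    {"linear": [0, 0, 0], "angular": [0, 0, 0], "hand": -1}
  ]
}}

```text
time_s: 10.15
position: [0.4439, 0.0662, 0.0172]
orientation: [-3.138, 0.001, -2.165]
wrist_force: [-1.3, -3.1, 6.9]
opening: 0.0474
finger_force: 62.2
```

Call:
{"op": "apply_moves", "data": {
  "increments": [
    {"linear": [0, 0, 2], "angular": [0, 0, 0], "hand": -1},
    {"linear": [0, 0, 4], "angular": [0, 0, 0], "hand": -1},
    {"linear": [0, 0, 4], "angular": [0, 0, 0], "hand": -1},
    {"linear": [0.37, -2, 1], "angular": [0, 0, -5], "hand": -1},
    {"linear": [0.37, -3.5, 0], "angular": [0, 0, -5.5], "hand": -1}
  ]
}}

```text
time_s: 10.57
position: [0.4521, 0.0127, 0.1301]
orientation: [-3.136, 0.005, -2.347]
wrist_force: [0.9, 0.3, -1.6]
opening: 0.0472
finger_force: 62.4
```

Call:
{"op": "apply_moves", "data": {
  "increments": [
    {"linear": [0.36, -4, 0], "angular": [0, 0, -5.5], "hand": -1},
    {"linear": [0.36, -4, 0], "angular": [0, 0, -5.5], "hand": -1},
    {"linear": [0.36, -4, 0], "angular": [0, 0, -5.5], "hand": -1},
    {"linear": [0.36, -4, 0], "angular": [0, 0, -5.5], "hand": -1},
    {"linear": [0.36, -4, 0], "angular": [0, 0, -5.5], "hand": -1}
  ]
}}

```text
time_s: 10.98
position: [0.4681, -0.1903, 0.1266]
orientation: [-3.141, 0.001, -2.832]
wrist_force: [1.4, -0.5, -1.5]
opening: 0.0471
finger_force: 62.4
```

Call:
{"op": "apply_moves", "data": {
  "increments": [
    {"linear": [0.36, -4, 0], "angular": [0, 0, -6], "hand": -1},
    {"linear": [0.36, -3.5, 0], "angular": [0, 0, -6], "hand": -1},
    {"linear": [0, 0, 0], "angular": [0, 0, -6], "hand": -1},
    {"linear": [0, 0, -2], "angular": [0, 0, 0], "hand": -1},
    {"linear": [0, 0, 0], "angular": [0, 0, 0], "hand": -1}
  ]
}}

```text
time_s: 11.4
position: [0.4742, -0.2634, 0.1038]
orientation: [3.14, -0.002, 3.14]
wrist_force: [-0.2, 0.9, -1.9]
opening: 0.0469
finger_force: 62.4
```

```bash
python3 - <<'E'
from h import *
s=env.read_state();print(s["position"],s["orientation"])
print([(np.round(q["point"],4).tolist(),round(q["p"],2)) for c in ("scene","top") if [env.read_camera(c)] for q in env.place_of(c,"controller_center")[:2]])
im,_=env.read_camera("scene"); o=rect("scene",.38,.6,-.40,-.14,.07,2.2,im); cv2.imwrite("pics/p3.png",o)
E
```

```text
[ 0.47422493 -0.26337274  0.10378418] [ 3.13962535e+00 -2.35719241e-03  3.13989073e+00]
[([0.4755, -0.3537, 0.0204], 0.74), ([0.4728, -0.2632, 0.115], 0.56)]
```

View pics/p3.png

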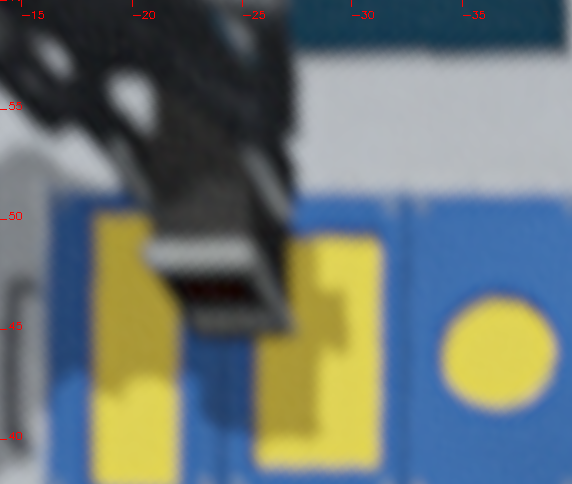

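Call:
{"op": "apply_moves", "data": {
  "increments": [
    {"linear": [0.35, 0, -2.5], "angular": [0, 0, 0], "hand": -1},
    {"linear": [0, 0, -2], "angular": [0, 0, 0], "hand": -1},
    {"linear": [0, 0, -1.2], "angular": [0, 0, 0], "hand": -1},
    {"linear": [0, 0, -0.6], "angular": [0, 0, 0], "hand": -1},
    {"linear": [0, 0, 0], "angular": [0, 0, 0], "hand": -1}
  ]
}}

```text
time_s: 12.07
position: [0.4787, -0.2628, 0.0423]
orientation: [3.141, -0.001, -3.141]
wrist_force: [-0.5, -0.6, -1.7]
opening: 0.0469
finger_force: 62.5
```

Call:
{"op": "apply_moves", "data": {
  "increments": [
    {"linear": [0, 0, -0.2], "angular": [0, 0, 0], "hand": -1},
    {"linear": [0, 0, 0], "angular": [0, 0, 0], "hand": -1}
  ]
}}

```text
time_s: 12.23
position: [0.4794, -0.2636, 0.0416]
orientation: [-3.141, 0.001, -3.141]
wrist_force: [-0.7, -0.2, -0.7]
opening: 0.0474
finger_force: 62.5
```

Call:
{"op": "apply_moves", "data": {
  "increments": [
    {"linear": [0, 0, -0.2], "angular": [0, 0, 0], "hand": -1},
    {"linear": [0, 0, -0.2], "angular": [0, 0, 0], "hand": -1},
    {"linear": [0, 0, 0], "angular": [0, 0, 0], "hand": -1}
  ]
}}

```text
time_s: 12.48
position: [0.4789, -0.2634, 0.0368]
orientation: [-3.141, 0.0, 3.141]
wrist_force: [-0.8, -0.2, -0.7]
opening: 0.0469
finger_force: 62.5
```

Call:
{"op": "apply_moves", "data": {
  "increments": [
    {"linear": [0, 0, -0.2], "angular": [0, 0, 0], "hand": -1},
    {"linear": [0, 0, 0], "angular": [0, 0, 0], "hand": -1}
  ]
}}

```text
time_s: 12.65
position: [0.4791, -0.2635, 0.0353]
orientation: [-3.141, 0.001, 3.141]
wrist_force: [-1.0, 1.0, 4.1]
opening: 0.0471
finger_force: 62.9
```

Call:
{"op": "apply_moves", "data": {
  "increments": [
    {"linear": [0, 0, 0], "angular": [0, 0, 0], "hand": 0.5},
    {"linear": [0, 0, 0], "angular": [0, 0, 0], "hand": 0.5},
    {"linear": [0, 0, 0], "angular": [0, 0, 0], "hand": 0.5},
    {"linear": [0, 0, 0], "angular": [0, 0, 0], "hand": 0.5}
  ]
}}

```text
time_s: 12.98
position: [0.4789, -0.2634, 0.0347]
orientation: [3.142, -0.0, 3.141]
wrist_force: [0.2, -0.3, 0.5]
opening: 0.0641
finger_force: 0.0
```

Call:
{"op": "apply_moves", "data": {
  "increments": [
    {"linear": [0, 0, 1], "angular": [0, 0, 0], "hand": 0.5},
    {"linear": [0, 0, 3], "angular": [0, 0, 0], "hand": 0.5},
    {"linear": [0, 0, 4], "angular": [0, 0, 0], "hand": 0.5},
    {"linear": [0, 0, 3], "angular": [0, 0, 0], "hand": 1},
    {"linear": [-0.22, 3.9, 0], "angular": [0, 0, -5.9], "hand": 1}
  ]
}}

```text
time_s: 13.4
position: [0.48, -0.2301, 0.1513]
orientation: [-3.135, 0.01, 3.038]
wrist_force: [1.0, 0.2, 0.2]
opening: 0.0847
finger_force: 0.0
```

Call:
{"op": "apply_moves", "data": {
  "increments": [
    {"linear": [-0.22, 3.9, 0], "angular": [0, 0, -5.9], "hand": 1},
    {"linear": [-0.22, 3.9, 0], "angular": [0, 0, -5.9], "hand": 1},
    {"linear": [-0.22, 3.9, 0], "angular": [0, 0, -5.9], "hand": 1},
    {"linear": [-0.22, 3.9, 0], "angular": [0, 0, -5.9], "hand": 1},
    {"linear": [-0.22, 3.9, 0], "angular": [0, 0, -5.9], "hand": 1}
  ]
}}

```text
time_s: 13.82
position: [0.4652, -0.0277, 0.1457]
orientation: [3.141, 0.001, 2.518]
wrist_force: [1.0, -0.2, -0.1]
opening: 0.085
finger_force: 0.0
```

Call:
{"op": "apply_moves", "data": {
  "increments": [
    {"linear": [-0.22, 3.9, 0], "angular": [0, 0, -5.9], "hand": 1},
    {"linear": [-0.22, 3.9, 0], "angular": [0, 0, -5.9], "hand": 1},
    {"linear": [-0.22, 3.9, 0], "angular": [0, 0, -5.9], "hand": 1},
    {"linear": [-0.22, 3.9, 0], "angular": [0, 0, -5.9], "hand": 1},
    {"linear": [-0.22, 3.9, 0], "angular": [0, 0, -5.9], "hand": 1}
  ]
}}

```text
time_s: 14.23
position: [0.4546, 0.1638, 0.1458]
orientation: [3.141, 0.0, 2.013]
wrist_force: [1.2, 0.2, 0.2]
opening: 0.0854
finger_force: 0.0
```

Call:
{"op": "apply_moves", "data": {
  "increments": [
    {"linear": [-0.22, 3.9, 0], "angular": [0, 0, -5.9], "hand": 1},
    {"linear": [-0.22, 3.9, 0], "angular": [0, 0, -5.9], "hand": 1},
    {"linear": [-0.22, 3.9, 0], "angular": [0, 0, -5.9], "hand": 1},
    {"linear": [-0.22, 3.9, 0], "angular": [0, 0, -5.7], "hand": 1},
    {"linear": [0, 0, 0], "angular": [0, 0, 0], "hand": 1}
  ]
}}

```text
time_s: 14.65
position: [0.4455, 0.3236, 0.1454]
orientation: [3.141, -0.002, 1.606]
wrist_force: [0.1, -1.7, -0.6]
opening: 0.0854
finger_force: 0.0
```

```bash
python3 - <<'E'
from h import *
a=[rect(c,.38,.57,-.49,-.11,.03,2) for c in ("top","scene")]
cv2.imwrite("pics/p4.png",np.vstack([i[:295] for i in a]))
s=env.read_state();print(s["position"],s["orientation"],s["q"])
E
```

```text
[0.44570217 0.3192451  0.14503259] [-3.14153084e+00  1.89500827e-04  1.61378193e+00] [ 4.68560159e-01  2.94773679e-01 -1.51619053e-01  1.12453813e+00
 -1.47076270e-04  1.99637090e+00]
```

View pics/p4.png

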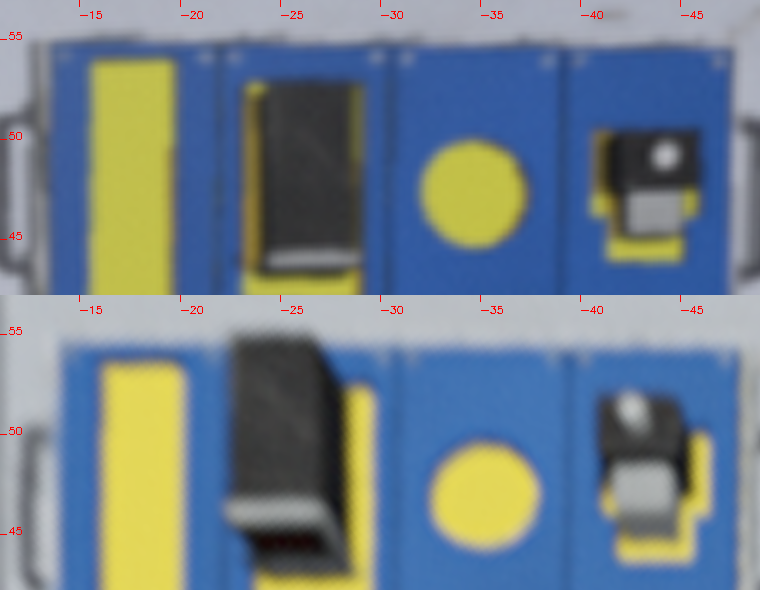

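Call:
{"op": "apply_moves", "data": {
  "increments": [
    {"linear": [0, 0.4, -3.8], "angular": [0, 0, 0], "hand": 1},
    {"linear": [0, 0, -3.8], "angular": [0, 0, 0], "hand": 1},
    {"linear": [0, 0, -3.2], "angular": [0, 0, 0], "hand": 1},
    {"linear": [0, 0, -1.9], "angular": [0, 0, 0], "hand": 1},
    {"linear": [0, 0, -0.8], "angular": [0, 0, 0], "hand": 1}
  ]
}}

```text
time_s: 15.17
position: [0.445, 0.3198, 0.0074]
orientation: [-3.138, 0.002, 1.61]
wrist_force: [-0.2, -0.9, -0.1]
opening: 0.0849
finger_force: 0.0
```

Call:
{"op": "apply_moves", "data": {
  "increments": [
    {"linear": [0, 0, 0], "angular": [0, 0, 0], "hand": -1},
    {"linear": [0, 0, 0], "angular": [0, 0, 0], "hand": -1},
    {"linear": [0, 0, 0], "angular": [0, 0, 0], "hand": -1},
    {"linear": [0, 0, 0], "angular": [0, 0, 0], "hand": -1},
    {"linear": [0, 0, 0], "angular": [0, 0, 0], "hand": -1}
  ]
}}

```text
time_s: 15.58
position: [0.4472, 0.3223, 0.0115]
orientation: [3.139, -0.001, 1.61]
wrist_force: [-1.5, 0.1, 2.0]
opening: 0.0289
finger_force: 59.2
```

Call:
{"op": "apply_moves", "data": {
  "increments": [
    {"linear": [0, 0, 0], "angular": [0, 0, 0], "hand": -1},
    {"linear": [0, 0, 0], "angular": [0, 0, 0], "hand": -1},
    {"linear": [0, 0, 0], "angular": [0, 0, 0], "hand": -1},
    {"linear": [0, 0, 0], "angular": [0, 0, 0], "hand": -1}
  ]
}}

```text
time_s: 15.92
position: [0.4472, 0.3223, 0.0114]
orientation: [3.139, -0.001, 1.61]
wrist_force: [-1.4, -1.9, 8.0]
opening: 0.0283
finger_force: 60.0
```

Call:
{"op": "apply_moves", "data": {
  "increments": [
    {"linear": [0, 0, 2], "angular": [0, 0, 0], "hand": -1},
    {"linear": [0, 0, 4], "angular": [0, 0, 0], "hand": -1},
    {"linear": [0, 0, 4], "angular": [0, 0, 0], "hand": -1},
    {"linear": [0.24, -2.5, 2], "angular": [0, 0, 6.3], "hand": -1},
    {"linear": [0.24, -3.5, 0], "angular": [0, 0, 6.3], "hand": -1}
  ]
}}

```text
time_s: 16.33
position: [0.4533, 0.264, 0.1354]
orientation: [3.132, -0.001, 1.838]
wrist_force: [0.8, -0.6, -2.3]
opening: 0.0286
finger_force: 59.4
```

Call:
{"op": "apply_moves", "data": {
  "increments": [
    {"linear": [0.24, -4, 0], "angular": [0, 0, 6.3], "hand": -1},
    {"linear": [0.24, -4, 0], "angular": [0, 0, 6.3], "hand": -1},
    {"linear": [0.24, -4, 0], "angular": [0, 0, 6.3], "hand": -1},
    {"linear": [0.24, -4, 0], "angular": [0, 0, 6.3], "hand": -1},
    {"linear": [0.24, -4, 0], "angular": [0, 0, 6.3], "hand": -1}
  ]
}}

```text
time_s: 16.75
position: [0.4628, 0.0695, 0.1308]
orientation: [3.14, 0.001, 2.36]
wrist_force: [0.5, -0.2, 0.1]
opening: 0.0286
finger_force: 59.4
```

Call:
{"op": "apply_moves", "data": {
  "increments": [
    {"linear": [0.24, -4, 0], "angular": [0, 0, 6.3], "hand": -1},
    {"linear": [0.24, -4, 0], "angular": [0, 0, 6.3], "hand": -1},
    {"linear": [0.24, -4, 0], "angular": [0, 0, 6.3], "hand": -1},
    {"linear": [0.24, -4, 0], "angular": [0, 0, 6.3], "hand": -1},
    {"linear": [0.24, -4, 0], "angular": [0, 0, 6.3], "hand": -1}
  ]
}}

```text
time_s: 17.17
position: [0.4746, -0.1215, 0.1308]
orientation: [-3.141, 0.002, 2.884]
wrist_force: [1.0, 0.3, 0.3]
opening: 0.0282
finger_force: 59.4
```

Call:
{"op": "apply_moves", "data": {
  "increments": [
    {"linear": [0.2, -4, 0], "angular": [0, 0, 6], "hand": -1},
    {"linear": [0, 0, 0], "angular": [0, 0, 6], "hand": -1},
    {"linear": [0, 0, -2], "angular": [0, 0, 0], "hand": -1},
    {"linear": [0, 0, -2], "angular": [0, 0, 0], "hand": -1},
    {"linear": [0, 0, 0], "angular": [0, 0, 0], "hand": -1}
  ]
}}

```text
time_s: 17.58
position: [0.4752, -0.1593, 0.0876]
orientation: [3.14, -0.003, 3.088]
wrist_force: [-0.9, 0.6, -1.5]
opening: 0.0286
finger_force: 59.5
```

```bash
python3 - <<'E'
from h import *
s=env.read_state();print(s["position"],s["orientation"])
im,_=env.read_camera("scene")
print([(np.round(q["point"],4).tolist(),round(q["p"],2)) for q in env.place_of("scene","sensor_center")[:2]])
o=rect("scene",.37,.59,-.32,-.06,.075,2.2,im); cv2.imwrite("pics/p5.png",o)
E
```

```text
[ 0.47515868 -0.15930323  0.08760321] [ 3.14005955 -0.00335483  3.08750447]
[([0.4729, -0.1606, 0.0853], 0.69)]
```

View pics/p5.png

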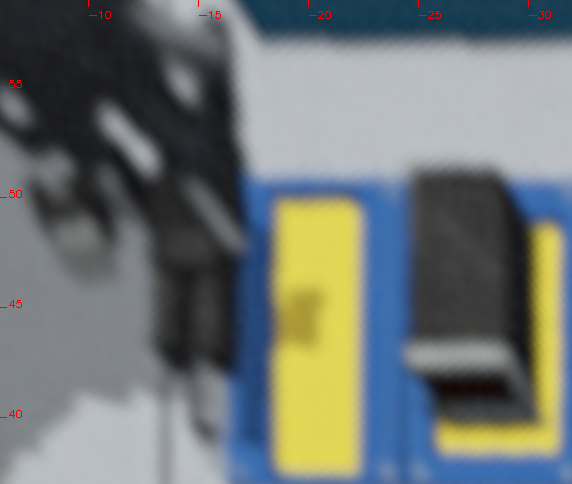

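Call:
{"op": "apply_moves", "data": {
  "increments": [
    {"linear": [0.35, -1.7, -0.5], "angular": [0, 0, 3], "hand": -1},
    {"linear": [0, 0, -2], "angular": [0, 0, 0], "hand": -1},
    {"linear": [0, 0, -1.5], "angular": [0, 0, 0], "hand": -1},
    {"linear": [0, 0, -0.8], "angular": [0, 0, 0], "hand": -1},
    {"linear": [0, 0, 0], "angular": [0, 0, 0], "hand": -1}
  ]
}}

```text
time_s: 18.1
position: [0.4799, -0.1763, 0.0416]
orientation: [3.141, -0.001, 3.141]
wrist_force: [-0.1, 0.6, -0.4]
opening: 0.0286
finger_force: 59.5
```

Call:
{"op": "apply_moves", "data": {
  "increments": [
    {"linear": [0, 0, 0], "angular": [0, 0, 0], "hand": -1}
  ]
}}

```text
time_s: 18.18
position: [0.4806, -0.1766, 0.0427]
orientation: [-3.141, 0.001, 3.141]
wrist_force: [0.6, -0.6, -0.6]
opening: 0.0282
finger_force: 59.5
```

```bash
python3 - <<'E'
from h import *
s=env.read_state();print(s["position"],s["orientation"])
im,_=env.read_camera("scene")
print([(np.round(q["point"],4).tolist(),round(q["p"],2)) for q in env.place_of("scene","sensor_center")[:2]])
P=cloud("scene")
print(drect(P,.43,-.178,.035,.055,.075), drect(P,.43,-.178,.035,.035,.075))
E
```

```text
[ 0.4805887  -0.17658432  0.04273893] [-3.14124531e+00  5.71351838e-04  3.14101437e+00]
[([0.4798, -0.1736, 0.0442], 0.69), ([0.564, 0.0582, 0.0084], 0.41)]
(24, 'z57.6', array([ 447.4, -187.5]), array([52.7, 27.7]), 'mean', array([ 455.8, -180.8]), 'yaw 33.4') (168, 'z49.5', array([ 441.2, -178.3]), array([33.1, 45.8]), 'mean', array([ 442.2, -179.4]), 'yaw 177.7')
```

Call:
{"op": "apply_moves", "data": {
  "increments": [
    {"linear": [-0.2, 0, -0.5], "angular": [0, 0, 0], "hand": -1},
    {"linear": [0, 0, -0.4], "angular": [0, 0, 0], "hand": -1},
    {"linear": [0, 0, -0.2], "angular": [0, 0, 0], "hand": -1},
    {"linear": [0, 0, 0], "angular": [0, 0, 0], "hand": -1}
  ]
}}

```text
time_s: 18.67
position: [0.4778, -0.1765, 0.0302]
orientation: [3.141, -0.001, 3.141]
wrist_force: [-1.1, 1.0, -0.9]
opening: 0.0281
finger_force: 59.5
```

Call:
{"op": "apply_moves", "data": {
  "increments": [
    {"linear": [0, 0, -0.15], "angular": [0, 0, 0], "hand": -1},
    {"linear": [0, 0, 0], "angular": [0, 0, 0], "hand": -1}
  ]
}}

```text
time_s: 18.83
position: [0.4783, -0.1767, 0.0295]
orientation: [-3.142, 0.0, 3.141]
wrist_force: [-1.4, -0.4, 2.8]
opening: 0.0285
finger_force: 59.8
```

Call:
{"op": "apply_moves", "data": {
  "increments": [
    {"linear": [0, 0, 0], "angular": [0, 0, 0], "hand": 0.15},
    {"linear": [0, 0, 0], "angular": [0, 0, 0], "hand": 0.15},
    {"linear": [0, 0, 0], "angular": [0, 0, 0], "hand": 0.15},
    {"linear": [0, 0, 0], "angular": [0, 0, 0], "hand": 0.15}
  ]
}}

```text
time_s: 19.17
position: [0.4782, -0.1767, 0.0293]
orientation: [-3.142, -0.0, 3.141]
wrist_force: [0.1, -0.8, 0.3]
opening: 0.0491
finger_force: 0.0
```

Call:
{"op": "apply_moves", "data": {
  "increments": [
    {"linear": [0, 0, 1], "angular": [0, 0, 0], "hand": 0.15},
    {"linear": [0, 0, 3], "angular": [0, 0, 0], "hand": 0.15},
    {"linear": [0, 0, 4], "angular": [0, 0, 0], "hand": 0.15},
    {"linear": [0, 0, 3], "angular": [0, 0, 0], "hand": 1},
    {"linear": [0, 4, 0], "angular": [0, 0, 0], "hand": 1}
  ]
}}

```text
time_s: 19.58
position: [0.4816, -0.1419, 0.1449]
orientation: [-3.136, 0.009, 3.136]
wrist_force: [0.7, -0.0, -1.0]
opening: 0.0718
finger_force: 0.0
```

Call:
{"op": "apply_moves", "data": {
  "increments": [
    {"linear": [0, 4, 0], "angular": [0, 0, 0], "hand": 1},
    {"linear": [0, 4, 0], "angular": [0, 0, 0], "hand": 1},
    {"linear": [0, 4, 0], "angular": [0, 0, 0], "hand": 1},
    {"linear": [2.9, 2.5, 0], "angular": [0, 0, 0], "hand": 1},
    {"linear": [2.9, 2.5, 0], "angular": [0, 0, 0], "hand": 1}
  ]
}}

```text
time_s: 20.0
position: [0.5359, 0.0356, 0.1401]
orientation: [-3.141, 0.001, 3.141]
wrist_force: [1.8, -1.5, 0.5]
opening: 0.0855
finger_force: 0.0
```

Call:
{"op": "apply_moves", "data": {
  "increments": [
    {"linear": [2.9, 2.5, 0], "angular": [0, 0, 0], "hand": 1},
    {"linear": [0, 0, 0], "angular": [0, 0, 0], "hand": 1},
    {"linear": [0, 0, 0], "angular": [0, 0, 0], "hand": 1}
  ]
}}

```text
time_s: 20.25
position: [0.5659, 0.0598, 0.1384]
orientation: [3.142, -0.001, -3.14]
wrist_force: [-0.1, -1.1, 0.2]
opening: 0.0852
finger_force: 0.0
```

```bash
python3 - <<'E'
from h import *
I={c:env.read_camera(c)[0] for c in ("top","scene")}
a=[rect(c,.39,.57,-.49,-.11,.03,2,I[c]) for c in I]
b=rect("scene",.50,.62,0,.12,.02,2,I["scene"])
o=np.vstack([i[:300] for i in a]); o=cv2.resize(o,(600,int(o.shape[0]*600/o.shape[1])))[:560]; o[:b.shape[0]*0+1]=o[:1]
o=np.hstack([o,np.zeros((o.shape[0],200,3),np.uint8)]); b=cv2.resize(b,(200,200)); o[:200,600:]=b
cv2.imwrite("pics/p6.png",o)
s=env.read_state();print(s["position"],s["orientation"],s["q"])
print([(np.round(q["point"],4).tolist(),round(q["p"],2)) for q in env.place_of("scene","nut_center")[:2]])
E
```

```text
[0.56464403 0.05829793 0.13890213] [-3.14144678e+00 -1.14445261e-03  3.14090419e+00] [-4.48269698e-02  3.30564645e-01 -1.15008510e-01  1.12636007e+00
 -1.96232064e-04 -4.41384768e-02]
[([0.564, 0.0574, 0.0099], 0.62)]
```

View pics/p6.png

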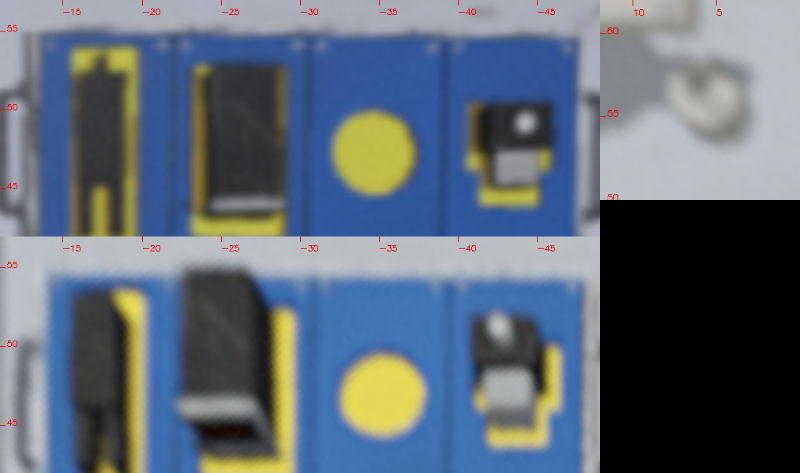

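Call:
{"op": "apply_moves", "data": {
  "increments": [
    {"linear": [0.1, 0.15, -3.8], "angular": [0, 0, 0], "hand": 1},
    {"linear": [0, 0, -3.8], "angular": [0, 0, 0], "hand": 1},
    {"linear": [0, 0, -3], "angular": [0, 0, 0], "hand": 1},
    {"linear": [0, 0, -1.8], "angular": [0, 0, 0], "hand": 1},
    {"linear": [0, 0, -0.8], "angular": [0, 0, 0], "hand": 1}
  ]
}}

```text
time_s: 20.82
position: [0.564, 0.0589, 0.005]
orientation: [3.142, -0.004, 3.139]
wrist_force: [0.2, -0.1, 0.0]
opening: 0.0853
finger_force: 0.0
```

Call:
{"op": "apply_moves", "data": {
  "increments": [
    {"linear": [0, 0, 0], "angular": [0, 0, 0], "hand": -1},
    {"linear": [0, 0, 0], "angular": [0, 0, 0], "hand": -1},
    {"linear": [0, 0, 0], "angular": [0, 0, 0], "hand": -1},
    {"linear": [0, 0, 0], "angular": [0, 0, 0], "hand": -1},
    {"linear": [0, 0, 0], "angular": [0, 0, 0], "hand": -1}
  ]
}}

```text
time_s: 21.23
position: [0.5672, 0.0598, 0.0095]
orientation: [-3.141, 0.003, 3.141]
wrist_force: [-2.4, -0.5, 9.5]
opening: 0.0361
finger_force: 58.9
```

Call:
{"op": "apply_moves", "data": {
  "increments": [
    {"linear": [0, 0, 0], "angular": [0, 0, 0], "hand": -1},
    {"linear": [0, 0, 0], "angular": [0, 0, 0], "hand": -1},
    {"linear": [0, 0, 0], "angular": [0, 0, 0], "hand": -1}
  ]
}}

```text
time_s: 21.48
position: [0.5672, 0.0598, 0.0094]
orientation: [-3.141, 0.003, 3.141]
wrist_force: [-2.7, -1.9, 8.9]
opening: 0.0361
finger_force: 58.9
```

Call:
{"op": "apply_moves", "data": {
  "increments": [
    {"linear": [0, 0, 1], "angular": [0, 0, 0], "hand": -1},
    {"linear": [0, 0, 2], "angular": [0, 0, 0], "hand": -1},
    {"linear": [-1, 0, 3], "angular": [0, 0, 0], "hand": -1},
    {"linear": [-1, 0, 3], "angular": [0, 0, 0], "hand": -1},
    {"linear": [-2, 0, 3], "angular": [0, 0, 0], "hand": -1}
  ]
}}

```text
time_s: 21.9
position: [0.5269, 0.0598, 0.1295]
orientation: [-3.142, 0.002, 3.14]
wrist_force: [-0.1, -0.3, -0.6]
opening: 0.0354
finger_force: 60.2
```

Call:
{"op": "apply_moves", "data": {
  "increments": [
    {"linear": [-2, -2, 1], "angular": [0, 0, 0], "hand": -1},
    {"linear": [-2, -2, 0], "angular": [0, 0, 0], "hand": -1},
    {"linear": [-1, -3, 0], "angular": [0, 0, 0], "hand": -1},
    {"linear": [0, -3, 0], "angular": [0, 0, 0], "hand": -1},
    {"linear": [0, -3, 0], "angular": [0, 0, 0], "hand": -1}
  ]
}}

```text
time_s: 22.32
position: [0.4756, -0.071, 0.1391]
orientation: [-3.141, 0.002, 3.141]
wrist_force: [2.0, -0.1, -1.7]
opening: 0.0353
finger_force: 60.2
```

Call:
{"op": "apply_moves", "data": {
  "increments": [
    {"linear": [0, -4, 0], "angular": [0, 0, 0], "hand": -1},
    {"linear": [0, -4, 0], "angular": [0, 0, 0], "hand": -1},
    {"linear": [0, -4, 0], "angular": [0, 0, 0], "hand": -1},
    {"linear": [0, -4, 0], "angular": [0, 0, 0], "hand": -1},
    {"linear": [0, -4, 0], "angular": [0, 0, 0], "hand": -1}
  ]
}}

```text
time_s: 22.73
position: [0.4759, -0.2721, 0.1388]
orientation: [-3.141, 0.001, 3.141]
wrist_force: [1.0, 0.2, -0.8]
opening: 0.0357
finger_force: 60.2
```

Call:
{"op": "apply_moves", "data": {
  "increments": [
    {"linear": [0, -4, 0], "angular": [0, 0, 0], "hand": -1},
    {"linear": [0, -4, 0], "angular": [0, 0, 0], "hand": -1},
    {"linear": [0, 0, -2], "angular": [0, 0, 0], "hand": -1},
    {"linear": [0, 0, -2], "angular": [0, 0, 0], "hand": -1},
    {"linear": [0, 0, 0], "angular": [0, 0, 0], "hand": -1}
  ]
}}

```text
time_s: 23.15
position: [0.4746, -0.3498, 0.0948]
orientation: [3.138, -0.003, 3.139]
wrist_force: [-0.6, 0.5, -0.9]
opening: 0.036
finger_force: 60.3
```

```bash
python3 - <<'E'
from h import *
im,_=env.read_camera("scene"); s=env.read_state();print(s["position"],s["orientation"],s["opening"])
print([(np.round(q["point"],4).tolist(),round(q["p"],2)) for q in env.place_of("scene","nut_center")[:3]])
o=rect("scene",.38,.56,-.46,-.25,.10,2.6,im); cv2.imwrite("pics/p7.png",o)
E
```

```text
[ 0.47523603 -0.34965233  0.09667228] [ 3.13946622e+00 -2.06276678e-03  3.13990987e+00] 0.03564220072036753
[([0.4697, -0.3498, 0.0924], 0.73)]
```

View pics/p7.png

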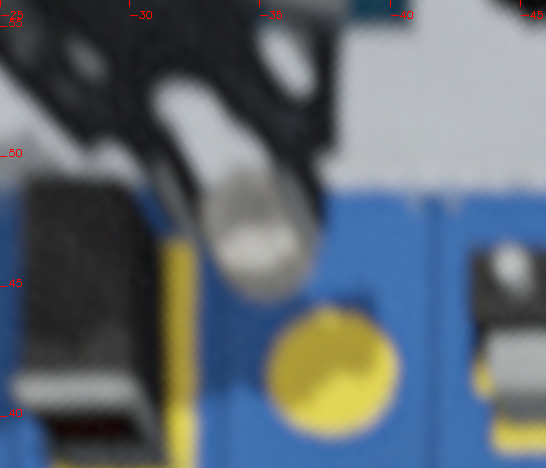

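Call:
{"op": "apply_moves", "data": {
  "increments": [
    {"linear": [0.5, 0.1, -2], "angular": [0, 0, 0], "hand": -1},
    {"linear": [0, 0, -2], "angular": [0, 0, 0], "hand": -1},
    {"linear": [0, 0, -1.2], "angular": [0, 0, 0], "hand": -1},
    {"linear": [0, 0, 0], "angular": [0, 0, 0], "hand": -1},
    {"linear": [0, 0, 0], "angular": [0, 0, 0], "hand": -1}
  ]
}}

```text
time_s: 23.67
position: [0.4817, -0.349, 0.0468]
orientation: [-3.141, 0.001, 3.141]
wrist_force: [0.4, -0.5, -1.0]
opening: 0.0356
finger_force: 60.3
```

```bash
python3 - <<'E'
from h import *
im,_=env.read_camera("scene"); s=env.read_state();print(s["position"],s["orientation"],s["opening"])
print([(np.round(q["point"],4).tolist(),round(q["p"],2)) for q in env.place_of("scene","nut_center")[:3]])
P=cloud("scene");print(drect(P,.47,-.35,.03,.044,.056))
E
```

```text
[ 0.48198548 -0.34932931  0.04720467] [-3.14010894e+00  1.57163975e-03  3.14123372e+00] 0.03573511908899096
[([0.4777, -0.3471, 0.0442], 0.67)]
(66, 'z51.7', array([ 475.5, -349.5]), array([37.9, 36.2]), 'mean', array([ 474. , -351.3]), 'yaw 47.9')
```

Call:
{"op": "apply_moves", "data": {
  "increments": [
    {"linear": [0, 0, -0.7], "angular": [0, 0, 0], "hand": -1},
    {"linear": [0, 0, -0.5], "angular": [0, 0, 0], "hand": -1},
    {"linear": [0, 0, -0.3], "angular": [0, 0, 0], "hand": -1},
    {"linear": [0, 0, -0.2], "angular": [0, 0, 0], "hand": -1},
    {"linear": [0, 0, 0], "angular": [0, 0, 0], "hand": -1}
  ]
}}

```text
time_s: 24.23
position: [0.4809, -0.349, 0.0278]
orientation: [3.141, -0.001, 3.14]
wrist_force: [0.3, -0.4, -1.2]
opening: 0.0357
finger_force: 60.3
```

Call:
{"op": "apply_moves", "data": {
  "increments": [
    {"linear": [0, 0, -0.15], "angular": [0, 0, 0], "hand": -1},
    {"linear": [0, 0, 0], "angular": [0, 0, 0], "hand": -1}
  ]
}}

```text
time_s: 24.4
position: [0.4811, -0.3491, 0.0275]
orientation: [-3.141, 0.0, 3.141]
wrist_force: [-3.4, 2.5, 6.2]
opening: 0.0357
finger_force: 61.2
```

Call:
{"op": "apply_moves", "data": {
  "increments": [
    {"linear": [0, 0, 0], "angular": [0, 0, 0], "hand": 0.25},
    {"linear": [0, 0, 0], "angular": [0, 0, 0], "hand": 0.25},
    {"linear": [0, 0, 0], "angular": [0, 0, 0], "hand": 0.25},
    {"linear": [0, 0, 0], "angular": [0, 0, 0], "hand": 0.25}
  ]
}}

```text
time_s: 24.73
position: [0.4812, -0.3492, 0.0267]
orientation: [-3.142, 0.0, 3.141]
wrist_force: [-0.3, 0.4, -0.3]
opening: 0.0533
finger_force: 0.0
```

Call:
{"op": "apply_moves", "data": {
  "increments": [
    {"linear": [0, 0, 1], "angular": [0, 0, 0], "hand": 0.25},
    {"linear": [0, 0, 3], "angular": [0, 0, 0], "hand": 0.25},
    {"linear": [0, 0, 4], "angular": [0, 0, 0], "hand": 0.25},
    {"linear": [0, 0, 4], "angular": [0, 0, 0], "hand": 0.25},
    {"linear": [0, 3, 0], "angular": [0, 0, 0], "hand": 0.25}
  ]
}}

```text
time_s: 25.15
position: [0.484, -0.3247, 0.1551]
orientation: [-3.132, 0.009, 3.138]
wrist_force: [0.1, 0.5, -1.0]
opening: 0.0535
finger_force: 0.0
```

Call:
{"op": "apply_moves", "data": {
  "increments": [
    {"linear": [0, 4, 0], "angular": [0, 0, 0], "hand": 0.25},
    {"linear": [0, 4, 0], "angular": [0, 0, 0], "hand": 0.25},
    {"linear": [0, 4, 0], "angular": [0, 0, 0], "hand": 0.25},
    {"linear": [0, 4, 0], "angular": [0, 0, 0], "hand": 0.25},
    {"linear": [0, 4, 0], "angular": [0, 0, 0], "hand": 0.25}
  ]
}}

```text
time_s: 25.57
position: [0.4808, -0.1175, 0.1477]
orientation: [-3.141, 0.001, 3.14]
wrist_force: [1.2, 0.4, -0.3]
opening: 0.0534
finger_force: 0.0
```

Call:
{"op": "apply_moves", "data": {
  "increments": [
    {"linear": [0, 4, 0], "angular": [0, 0, 0], "hand": 0.25},
    {"linear": [0, 4, 0], "angular": [0, 0, 0], "hand": 0.25},
    {"linear": [0, 4, 0], "angular": [0, 0, 0], "hand": 0.25},
    {"linear": [0, 0, 0], "angular": [0, 0, 0], "hand": 0.25},
    {"linear": [0, 0, 0], "angular": [0, 0, 0], "hand": 0.25}
  ]
}}

```text
time_s: 25.98
position: [0.4811, 0.0029, 0.1477]
orientation: [-3.141, 0.001, -3.138]
wrist_force: [0.3, -0.7, -0.3]
opening: 0.0532
finger_force: 0.0
```

```bash
python3 - <<'E'
from h import *
I={c:env.read_camera(c)[0] for c in ("top","scene")}
cv2.imwrite("pics/p8.png",np.vstack([rect(c,.39,.57,-.5,-.11,.03,1.6,I[c]) for c in I]))
s=env.read_state();print(s["position"],s["wrist_force"],s["time_s"])
P=cloud("top")
for a in (("coil",.476,-.436,.045,.045,.06),("ctrl",.478,-.263,.07,.058,.075),("sens",.477,-.177,.075,.034,.05),("nut",.477,-.349,.04,.03,.05),("foot",.557,.315,.04,.026,.04)): print(a[0],*drect(P,*a[1:]))
E
```

```text
[0.48139733 0.00059173 0.14730064] [ 0.22248624 -0.58323932 -0.10058921] 26.0833
coil 139 z51.4 [ 476.7 -432.1] [48.6 42.6] mean [ 483.2 -431.8] yaw 2.8
ctrl 388 z62.8 [ 477.8 -259.6] [93.4 45.2] mean [ 476.1 -259.5] yaw 0.6
sens 284 z41.4 [ 476.7 -197.4] [137.   91.9] mean [ 474.8 -178. ] yaw 8.4
nut 128 z35.0 [ 477.9 -349.6] [73.8 78. ] mean [ 478.9 -346.7] yaw 179.4
foot 114 z31.6 [557.4 317.8] [39.6 38.8] mean [557.8 317.1] yaw 47.6
```

View pics/p8.png

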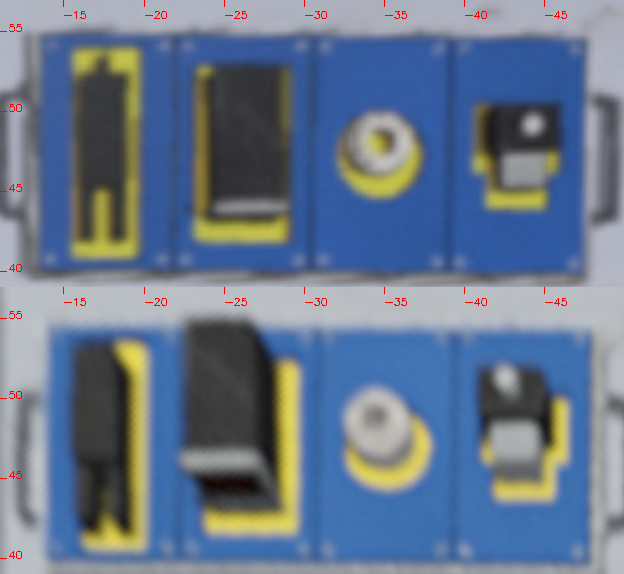

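```bash
python3 - <<'E'
from h import *
P=cloud("top")
Q=P[(abs(P[...,0]-.479)<.025)&(abs(P[...,1]+.349)<.025)&(P[...,2]>.031)]
A=np.c_[Q[:,:2]-[.479,-.349],np.ones(len(Q))]; print(len(Q),Q.mean(0),np.percentile(Q[:,2],[5,50,95]),np.linalg.lstsq(A,Q[:,2],rcond=None)[0])
B=P[(abs(P[...,0]-.52)<.012)&(abs(P[...,1]+.349)<.03)][:,2];print("blue",np.median(B))
E
```

```text
93 [ 0.47955384 -0.3448242   0.0371911 ] [0.03203252 0.03692611 0.04402414] [ 0.0440172  -0.02210214  0.03725901]
blue 0.024806200160785608
```

```bash
python3 -c "
from workcell import env
print(env.finish_job())"
```

```text
the job is handed in; nothing more can be done
None
```

The job is handed in: all four spares were lowered into their own tray pockets and stand upright on the pocket floors, and the machine foot was left where it was (about 26 s of the 99 s used).

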